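# Eject a test cartridge and trap it at the port

## Task

Eject the test cartridge from the small bench reader: press the eject key fully down with one finger, and with the other finger trap the cartridge on the deck as it pops out, before it shoots off the front edge into the reject tray. Finish while still holding the key down and the cartridge stopped against the other finger, so that a colleague can take it; do not pinch or lift the cartridge, and leave everything else in place.

Things in the scene. Friction and masses are not known exactly. Their poses are not given: they have to be found in the camera images.
- reader: Cream bench reader fixed to the bench, turned up to 25 degrees. Origin on the bench under the middle of the seated cartridge, z up; positions below are in its frame, mm. Flat deck at z 50, x -115 (front edge) to 32, y -50 to 100; behind it a hood 85 high, to x 130. The cartridge shoots out towards -x along y 0. Before the front edge stands an open reject tray, 100 x 120, 35 high.
- lane (a point): Point on the deck (reader x -72, y 0, z 50) in the middle of the cartridge's lane, beside the key. Guide rails 4 wide, 8 high stand at y 31 and -31; the lane between is 58 wide. A fingertip standing here stops the cartridge about 35 mm out of its seat, and the spring then keeps it pressed against the finger. Axes as the reader's.
- key (a joint): Eject key travel in m: 0 = up, 0.008 = fully down on the deck. Spring return: 2.4 N at the top, 4.8 N fully down, plus up to 3 N of friction while it unlatches. Two tabs on it hold the cartridge's flange and let go at about 0.006. Fully down its top is 8 mm above the deck, so another fingertip at the pressing one's height is 8 mm above the deck and stops the 24 mm high cartridge.
- key_top (a point): Centre of the eject key's flat top: grey plate 46 (x) x 38 (y) x 8 mm with three dark ribs, beside the lane on the reader's +y side, at reader x -72, y 66, z 66 when up (58 when down). Its edge nearest the lane is at y 47, so fingertips about 62 mm apart (centre to centre) reach the key and the middle of the lane at once. Axes as the reader's.
- cartridge: White loose cartridge, about 60 g, T-shaped: body 50 x 34 x 24 high, rear flange 10 x 54 x 18 high, 60 long in all. Origin: centre of underside, axes as the reader's. Seated at reader 0, 0, 50 (front end x -30). A spring pusher drives it to -x (4 N, 1.7 N after 52 mm, its stop); let go, it shoots off the deck in a fraction of a second. It must be stopped 12 to 50 mm out of its seat.
- spare: Bystander: an identical loose cartridge lying flat on the bench on the reader's -y side. Origin at the centre of its underside. Not to be disturbed.
- reagent: Bystander: small amber jar with white cap, 38 across, 75 high, loose on the bench on the reader's +y side. Origin under its centre.
- vial: Bystander: small clear vial with white cap, 24 across, 40 high, loose on top of the reader's hood. Origin under its centre.
- tube_rack: Bystander: blue rack with orange-capped tubes, 90 x 140 x 48 high. Origin under its centre.
- jar: Bystander: glass jar with blue cap, 72 across, 100 high. Origin under its centre.
- dish: Bystander: flat clear lidded dish, 60 across, 14 high. Origin under its centre.
- dropper: Bystander: small white capped bottle, 28 across, 45 high. Origin under its centre.
Not all that is in view belongs to the job. What is shaped like the cartridge but turquoise or yellow is not meant.

How it is judged (in metres and radians):
On the way:
1. a finger presses the eject key down (value of joint key above 0.003 m and contact force between the fingers and key above 0.5 N).
At the end, for the whole second after the job is handed in: The key is still pressed by a finger (more than 5.5 mm of its 8 mm, over 0.5 N), the cartridge lies flat on the deck (within 0.15 rad and about 5 mm of height), 12 to 50 mm out of its seat, at rest (under 20 mm/s) and pressing on a finger with more than 0.2 N (value of joint key above 0.0055 m and contact force between the fingers and key above 0.5 N and contact force between the fingers and cartridge above 0.2 N and x of cartridge in the frame of reader between -0.05 and -0.012 m and z of cartridge in the frame of reader between 0.046 and 0.056 m and angle between cartridge's own z axis and vertical below 0.15 rad and linear speed of cartridge below 0.02 m/s); the arm keeps its last pose, push and grip.
It fails at once if the cartridge is lifted more than 15 mm off the deck (height (world z) of cartridge above 0.065 m).
It fails at once if the cartridge slides off the deck (height (world z) of cartridge below 0.035 m or x of cartridge in the frame of reader below -0.11 m).
It fails at once if a bystander is moved more than 20 mm or knocked over (distance of any of spare, reagent, vial, tube_rack, jar, dish, dropper from where it was at the start of the episode above 0.02 m or angle between any of spare, reagent, vial, tube_rack, jar, dish, dropper's own z axis and vertical above 0.5 rad).
It also fails if it takes over 27 s, if anything falls off the work surface, if the arm or the gripper's body presses on something with over 40 N, if the wrist force passes 120 N, or if a joint passes its speed limit or range.

## Robot

A 6-joint arm with a two-finger parallel gripper is mounted at the origin on the work surface. World frame = base frame: x ahead of the robot, y to its left, z up, the work surface at z = 0. Lengths are in mm, angles in degrees, forces in N, time in s.
With the tool pointing down it reaches from about 350 to 850 mm from the base axis. Payload 8.1 kg.
Tool frame: the origin (TCP) lies at the very end of the fingers, on their centre line; the grasp point (between the pads) lies 19 mm behind it; z points along the fingers, y is the direction in which the jaws open and shut (so a half turn about z gives the same grasp; the last joint's range is limited). The gripper opens to 85 mm and grips with 20 to 120 N. Pads are 22 mm wide; open, the fingers measure 114 mm over their backs; the gripper's body (76 mm by 85 mm) begins 54 mm behind the grasp point. The pads swing forward as they close: fully open they stand 13 mm farther back than shut.
Start: joints at [-77.487, 7.471, 85.268, -0, 87.261, -4.893], TCP at [179.509, -572.522, 231.292] pointing down, gripper open.
Joint ranges: [-169.43, 169.43], [-51.17, 129.36], [1.28, 143.12], [-76.62, 256.62], [0, 156.53], [-152.29, 152.29]. Speed limits (degrees/s): [136.94, 136.94, 159.86, 180, 180, 180].

## Interface

Orientations are given as [roll, pitch, yaw] about the fixed x, y, z axes, in that order (R = Rz(yaw) Ry(pitch) Rx(roll)).
In Python, from bench import r, eyes gives the robot as it stands. The module is installed in compiled form; this text tells all that it offers.
- The arm moves only by the tool play_rows, never from a script. Its argument "deltas" is a list of rows, each a list of 3 entries, a list of its own where there are three numbers: the shift along the tool's x, y, z in m, then the turn, a rotation vector about the tool's x, y, z in rad, then the closure, from 0 (fully open) to 1 (shut). A call has 1 to 8 rows; each row shifts and turns the pose as measured when the row begins, along the tool's axes as they then stand; what a row does not reach is not made up. A row lasts 1/8 s, in which the tool goes at most 62.5 mm and 10.7 degrees, less where a joint would pass 70% of its speed; a pose out of reach is approached as far as the arm can. A call with a gripper value outside its range is refused whole. The fingers move at their own pace and stop on an object; "force" is the grip in N (left out, the last holds). Time passes only in rows, so rows that do not move let the fingers close. It gives the time, the measured TCP pose, the force and the opening at its end, in the units of the state.
- r.sense(): the state, without advancing time (a new reading comes with each control period).
- eyes.snapshot(name): name is "side" or "top" or "wrist"; returns the picture (420x560x3 uint8, red, green, blue); there is no depth.
- eyes.get_calibration(name): a dict with "mtx" (3x3 intrinsics, pixels), "D" ([k1, k2, p1, p2, k3] as OpenCV has them; the pictures are not rectified), "R" (3x3) and "t" (3): a world point X has camera coordinates R X + t; the wrist camera has in their place "T_tool_cam" (4x4, takes a point from camera to tool coordinates, whose origin is the TCP and whose axes are the flange's). Camera axes: x right, y down, z forward; pixel columns grow to the right and rows downward; lengths in mm; the calibration is good to about 2 mm. A picture is of the moment at which its call begins: read the wrist's pose just before it. get_calibration takes no time and is no camera call.
- r.hand_in(): hands the job in, once; it reports no verdict.
The state is a dict: "time": time; "joint_pos": joint angles; "qd": joint speeds; "joint_efforts": joint torques, N m; "tool_pos": TCP position; "tcp_rot": TCP orientation; "ft_force": force on the tool from outside, world axes, zero at the start; "wrist_torque": the same for the moment, N m; "finger_gap": finger opening in mm.
Only numpy, scipy, OpenCV 4.12 (cv2) and the standard library are available. Lean on these libraries where they do the work, as an engineer would, in place of code of your own. Each camera call takes 0.05 s, during which the arm holds its last target. There are 200 camera calls.

## Working session

There is one attempt and no reset: what is moved stays moved. The work goes in short steps, Python scripts to look and compute and a tool call to move; the robot and the scene stay as the last step left them, time stands still between calls to the robot, and variables do not carry over. Pictures are saved under pics/ and viewed, about 8 in all and at most 12, crops included, and the job is handed in when it is done.

Besides the shell and the picture viewer there is one more tool, called after ">>>" in YAML: its name, and indented under it one key for each argument. play_rows: Moves the arm, as the interface text tells. Its arguments: {"type":"object","properties":{"deltas":{"type":"array"},"force":{"type":"number"}},"required":["deltas"]}

```bash
mkdir -p pics; python3 - <<'E'
from bench import r,eyes
import cv2,numpy as np
for n in("top","side"):
    p=eyes.snapshot(n); cv2.imwrite(f"pics/{n}0.png",p[:,:,::-1]); c=eyes.get_calibration(n)
    R=np.array(c["R"]);t=np.array(c["t"]).ravel(); print(n,(-R.T@t).round(),np.array(c["mtx"]).round(1).tolist(),np.round(c["D"],3),R.round(3).tolist())
print(np.round(eyes.get_calibration("wrist")["T_tool_cam"],3).tolist())
print(r.sense())
E
```

```text
top [ 501.   13. 1092.] [[387.6, 0.0, 274.9], [0.0, 387.6, 209.6], [0.0, 0.0, 1.0]] [0.026 0.    0.    0.    0.   ] [[-0.025, -0.999, 0.02], [-0.998, 0.023, -0.055], [0.054, -0.021, -0.998]]
side [ 175.  748. 1141.] [[492.7, 0.0, 283.1], [0.0, 492.7, 206.1], [0.0, 0.0, 1.0]] [-0.144  0.     0.     0.     0.   ] [[-0.893, -0.449, -0.011], [-0.343, 0.696, -0.631], [0.291, -0.56, -0.776]]
[[0.001, -0.951, -0.308, 80.314], [1.0, 0.0, 0.001, -0.264], [-0.001, -0.308, 0.951, -142.288], [0.0, 0.0, 0.0, 1.0]]
{'time': 0.1, 'joint_pos': array([-7.74865433e+01,  7.50965151e+00,  8.53228906e+01, -4.47030302e-04,
        8.72620701e+01, -4.89214978e+00]), 'qd': array([ 0.0809806 , -0.14663844, -0.24461318, -0.05742284,  0.09450598,
       -0.05162423]), 'joint_efforts': array([ 1.78765324e-03, -5.70946276e+01, -5.01942945e+01, -9.59006093e-05,
        7.99911650e-03,  3.25895513e-06]), 'tool_pos': array([ 179.4008338 , -572.03425945,  230.36254046]), 'tcp_rot': array([-1.79905694e+02, -7.62369977e-03,  1.74056219e+01]), 'ft_force': array([ 0.29380928, -0.51376991, -0.60560752]), 'wrist_torque': array([-0.02530473,  0.01950456, -0.03413689]), 'finger_gap': 85.21476084802475}
```

View pics/top0.png

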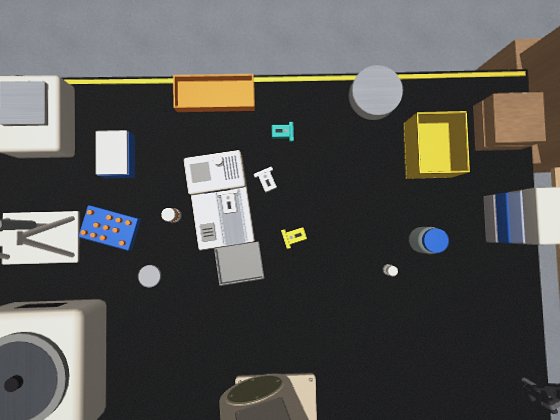

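View pics/side0.png

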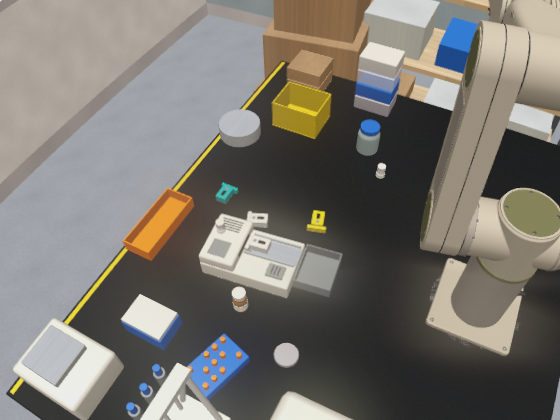

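The top view shows the reader with its deck at about (193–254, 188–249), key at (208,233) and seated cartridge at (229,203). The white one at (265,180) is the spare, and turquoise (283,131) and yellow (293,237) are decoys. The side view agrees: key (275,271), cartridge (261,243). I'll confirm in one enlarged crop.

```bash
python3 - <<'E'
import cv2,numpy as np
a=cv2.imread("pics/top0.png")[145:290,175:285];b=cv2.imread("pics/side0.png")[205:305,195:350]
A=cv2.resize(a,None,fx=4,fy=4,interpolation=cv2.INTER_CUBIC)
B=cv2.resize(b,(350,226),interpolation=cv2.INTER_CUBIC)
c=np.zeros((580,795,3),np.uint8);c[:,:440]=A;c[:226,442:792]=B;cv2.imwrite("pics/crop1.png",c)
E
```

```text
(no output)
```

View pics/crop1.png

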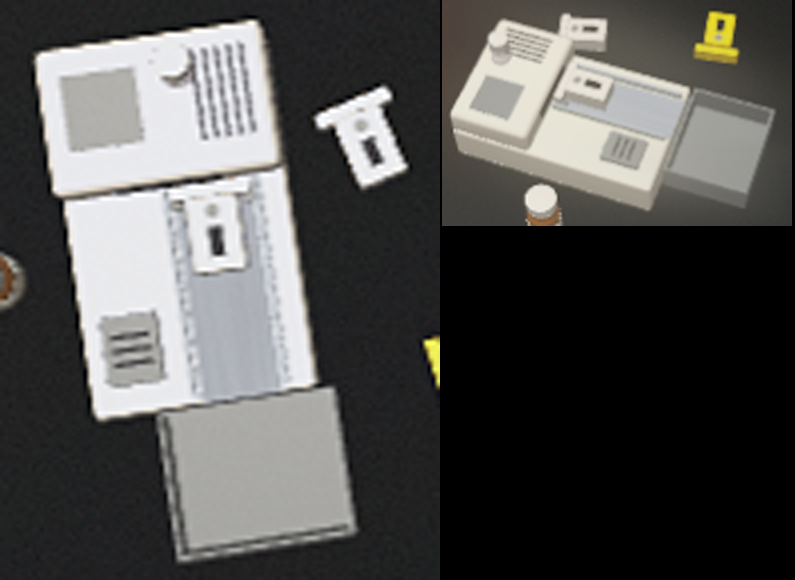

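The crop confirms it: the cartridge sits in the lane at crop (216,232), with its flange at the hood. The key with ribs is at crop (131,348), on the left, which is reader +y. Next I fit the reader pose from points cast onto planes at their heights.

```bash
cat >h.py <<'E'
import cv2,numpy as np
from bench import r,eyes
from scipy.spatial.transform import Rotation as Ro
def cast(cal,uv,z):
    uv=np.array(uv,float).reshape(-1,1,2);z=np.broadcast_to(z,len(uv))
    n=cv2.undistortPoints(uv,np.array(cal["mtx"]),np.array(cal["D"])).reshape(-1,2)
    R=np.array(cal["R"]);t=np.array(cal["t"]).ravel();C=-R.T@t
    d=np.c_[n,np.ones(len(n))]@R
    return C+d*((z-C[2])/d[:,2])[:,None]
def fit(local,world):
    L=np.array(local,float)[:,:2];W=world[:,:2]
    l=L-L.mean(0);w=W-W.mean(0)
    th=np.arctan2((l[:,0]*w[:,1]-l[:,1]*w[:,0]).sum(),(l*w).sum())
    M=np.array([[np.cos(th),-np.sin(th)],[np.sin(th),np.cos(th)]])
    o=W.mean(0)-M@L.mean(0)
    return o,np.degrees(th),M,(L@M.T+o-W)
E
python3 - <<'E'
from h import *
cal=eyes.get_calibration("top")
f=lambda p:[(175+(x+.5)/4-.5,145+(y+.5)/4-.5) for x,y in p]
px=[(98,419),(66,200),(193,274),(245,270),(100,318),(158,312),(163,381),(106,387)]
loc=[(-115,100),(32,100),(-30,17),(-30,-17),(-49,85),(-49,47),(-95,47),(-95,85)]
z=[50,50,74,74,66,66,66,66]
o,th,M,res=fit(loc,cast(cal,f(px),z));print(o,th);print(res.round(1))
cs=eyes.get_calibration("side")
# side view: crop scale 155/350
g=lambda p:[(195+(x-442)*155/350,205+y*100/226) for x,y in p]
p2=[(655,208-1-0),(688,89)]
print(cast(cs,g([(654,192),(688,92),(604,155),(617,131),(650,140),(637,170)]),[50,50,66,66,66,66]).round(1))
print((np.array([(-115,100),(-115,-50),(-49,85),(-49,47),(-95,47),(-95,85)])@M.T+o).round(1))
for n,l in (("key",(-72,66)),("lane",(-72,0))):print(n,M@l+o)
E
```

```text
[580.93787652 112.11354522] 6.460878196685129
[[-0.6  3.4]
 [-1.3  0.6]
 [-0.7 -2.1]
 [ 1.3 -1.9]
 [-0.1  0.9]
 [ 1.1  1.2]
 [ 0.8 -1.4]
 [-0.5 -0.9]]
[[448.5 196.8  50. ]
 [472.1  57.8  50. ]
 [515.8 187.4  66. ]
 [517.4 152.6  66. ]
 [478.3 146.7  66. ]
 [473.8 188.3  66. ]]
[[455.4 198.5]
 [472.3  49.5]
 [522.7 191.1]
 [527.  153.3]
 [481.3 148.1]
 [477.  185.9]]
key [501.96851933 169.59259031]
lane [509.3951543  104.01176161]
```

>>> play_rows:
  deltas:
    - [[0.033,-0.036,0.001],[0,0,0],0]
    - [[0.033,-0.036,0.001],[0,0,0],0]
    - [[0.033,-0.036,0.001],[0,0,0],0]
    - [[0.033,-0.036,0.001],[0,0,0],0]
    - [[0.033,-0.036,0.001],[0,0,0],0]
    - [[0.033,-0.036,0.001],[0,0,0],0]
    - [[0.033,-0.036,0.001],[0,0,0],0]
    - [[0.033,-0.036,0.001],[0,0,0],0]

```text
time: 1.1
tool_pos: [347.2, -208.4, 218.8]
tcp_rot: [-179.5, 0.0, 17.0]
ft_force: [0.5, -0.4, 0.4]
finger_gap: 85.7
```

>>> play_rows:
  deltas:
    - [[0.036,-0.04,0.001],[0,0,0],0.4]
    - [[0.036,-0.04,0.001],[0,0,0],0.4]
    - [[0.036,-0.04,0.001],[0,0,0],0.4]
    - [[0.036,-0.04,0.001],[0,0,0],0.4]
    - [[0.036,-0.04,0.001],[0,0,0],0.4]
    - [[0.036,-0.04,0.001],[0,0,0],0.4]
    - [[0,0,0],[0,0,0.17],0.4]
    - [[0,0,0],[0,0,0],0.4]

```text
time: 2.1
tool_pos: [485.1, 98.7, 211.8]
tcp_rot: [-179.6, 0.2, 7.5]
ft_force: [0.3, -0.8, 0.4]
finger_gap: 51.3
```

>>> play_rows:
  deltas:
    - [[0.026,-0.035,0],[0,0,0.017],0.4]
    - [[0,0,0],[0,0,0],0.4]
    - [[0,0,0],[0,0,0],0.4]

```text
time: 2.48
tool_pos: [506.0, 135.6, 211.1]
tcp_rot: [-179.6, 0.3, 6.9]
ft_force: [-0.0, 0.4, -0.1]
finger_gap: 51.5
```

```bash
cat >>h.py <<'E'
def wristcal():
    s=r.sense();c=dict(eyes.get_calibration("wrist"));T=np.array(c["T_tool_cam"])
    Rw=Ro.from_euler("xyz",s["tcp_rot"],degrees=True).as_matrix()
    Rc=Rw@T[:3,:3];C=Rw@T[:3,3]+s["tool_pos"];c["R"]=Rc.T;c["t"]=-Rc.T@C
    return s,c
E
python3 - <<'E'
from h import *
import pickle
s,c=wristcal();p=eyes.snapshot("wrist");cv2.imwrite("pics/w1.png",cv2.resize(p[:,:,::-1],(784,588)));pickle.dump((s,c),open("w1.pkl","wb"))
print({k:np.round(s[k],1) for k in("time","tool_pos","tcp_rot","ft_force","finger_gap")})
E
```

```text
{'time': np.float64(2.5), 'tool_pos': array([506. , 135.6, 211.1]), 'tcp_rot': array([-179.6,    0.3,    6.9]), 'ft_force': array([-0. ,  0.4, -0.1]), 'finger_gap': np.float64(51.5)}
```

View pics/w1.png

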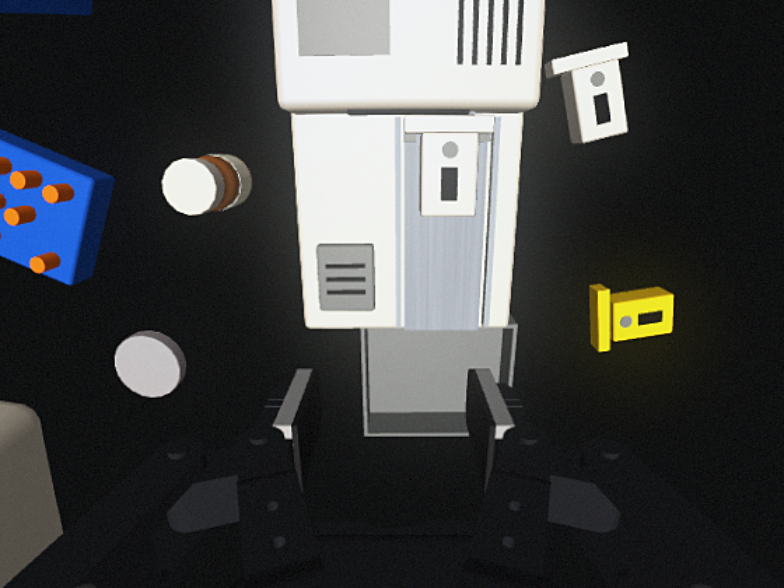

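The wrist view shows the key top at (318–374, 244–311), cartridge front corners (421,214) and (475,215), and deck front corners (305,327) and (510,327). The finger tips are near (305,372) and (477,372), with the left one on the key side.

```bash
python3 - <<'E'
from h import *
import pickle
s,c=pickle.load(open("w1.pkl","rb"))
f=lambda p:[((x+.5)/1.4-.5,(y+.5)/1.4-.5) for x,y in p]
px=[(305,327),(510,327),(421,214),(475,215),(318,245),(373,244),(374,310),(321,311)]
loc=[(-115,100),(-115,-50),(-30,17),(-30,-17),(-49,85),(-49,47),(-95,47),(-95,85)]
o,th,M,res=fit(loc,cast(c,f(px),[50,50,74,74,66,66,66,66]));print(o,th);print(res.round(1))
print("tcp in reader",M.T@(s["tool_pos"][:2]-o))
# fingertips (inner/outer corners) on tip plane, in tool axes
zt=s["tool_pos"][2]
for z in(zt,zt+6,zt+10):
  w=cast(c,f([(298,371),(313,371),(468,371),(487,371)]),z);print(((w[:,:2]-o)@M-M.T@(s["tool_pos"][:2]-o)).round(1).tolist())
E
```

```text
[584.18614015 112.19769905] 7.565214566663229
[[-1.6  0.2]
 [-0.3 -0.3]
 [-0.4 -0.2]
 [ 0.5 -0.6]
 [ 0.7  1.7]
 [ 0.7 -0.5]
 [ 0.1 -1. ]
 [ 0.3  0.8]]
tcp in reader [-74.40284247  33.48664686]
[[8.1, 34.0], [8.1, 28.6], [7.7, -26.1], [7.6, -32.8]]
[[11.2, 32.5], [11.2, 27.4], [10.8, -25.0], [10.7, -31.5]]
[[13.3, 31.5], [13.2, 26.5], [12.9, -24.3], [12.8, -30.6]]
```

>>> play_rows:
  deltas:
    - [[0.0025,0.0015,0],[0,0,-0.012],0.36]
    - [[0,0,0.03],[0,0,0],0.36]
    - [[0,0,0.03],[0,0,0],0.36]
    - [[0,0,0.03],[0,0,0],0.36]
    - [[0,0,0.025],[0,0,0],0.36]
    - [[0,0,0],[0,0,0],0.36]
    - [[0,0,0],[0,0,0],0.36]

```text
time: 3.4
tool_pos: [509.9, 130.2, 96.6]
tcp_rot: [-179.6, -0.0, 7.7]
ft_force: [0.3, -0.5, -0.6]
finger_gap: 55.0
```

```bash
python3 - <<'E'
from h import *
import pickle
s,c=wristcal();p=eyes.snapshot("wrist");cv2.imwrite("pics/w2.png",cv2.resize(p[:,:,::-1],(784,588)))
o=np.array([584.19,112.2]);th=np.radians(7.565);M=np.array([[np.cos(th),-np.sin(th)],[np.sin(th),np.cos(th)]])
print(M.T@(s["tool_pos"][:2]-o),s["tool_pos"],s["tcp_rot"],s["ft_force"])
E
```

```text
[-71.23589414  27.62345733] [509.93748058 130.2047596   96.57243217] [-1.79626931e+02 -2.53951137e-02  7.70087234e+00] [ 0.34413951 -0.47111728 -0.56012332]
```

View pics/w2.png

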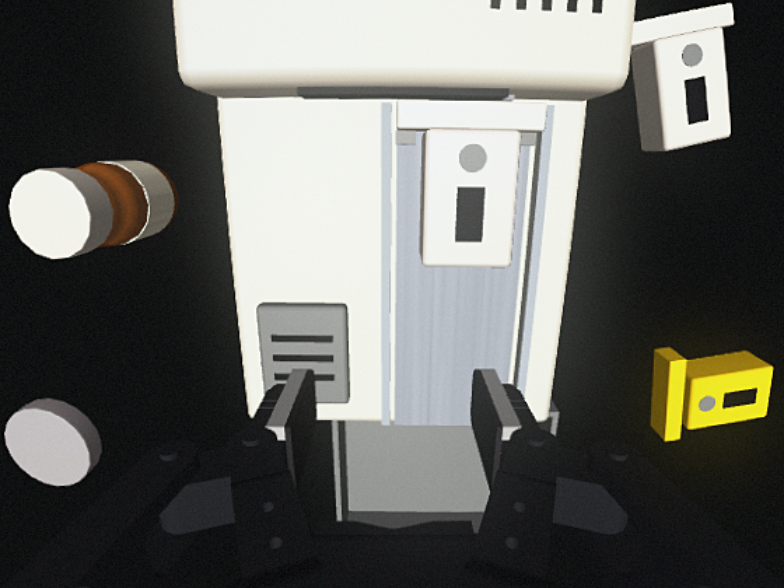

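The wrist view shows the left tip over the key column (key 258–350, 304–403) and the right tip in the lane. The TCP sits about 4.5 mm too far to -y, so I correct that, level the roll, and approach.

>>> play_rows:
  deltas:
    - [[-0.001,-0.0045,0],[-0.0065,0,0],0.36]
    - [[0,0,0],[0,0,0],0.36]
    - [[0,0,0.012],[0,0,0],0.36]
    - [[0,0,0.012],[0,0,0],0.36]
    - [[0,0,0],[0,0,0],0.36]
    - [[0,0,0],[0,0,0],0.36]

```text
time: 4.2
tool_pos: [509.6, 135.2, 73.1]
tcp_rot: [180.0, -0.2, 7.7]
ft_force: [0.4, -0.7, -0.1]
finger_gap: 54.9
```

```bash
python3 - <<'E'
from h import *
import pickle
c=pickle.load(open("w1.pkl","rb"))[1]
s,c=wristcal();p=eyes.snapshot("wrist");cv2.imwrite("pics/w3.png",cv2.resize(p[:,:,::-1],(784,588)))
o=np.array([584.19,112.2]);th=np.radians(7.565);M=np.array([[np.cos(th),-np.sin(th)],[np.sin(th),np.cos(th)]])
print(M.T@(s["tool_pos"][:2]-o),s["tool_pos"],s["tcp_rot"],s["ft_force"],s["finger_gap"])
E
```

```text
[-70.88369745  32.58269532] [509.63372382 135.16720011  73.10919495] [179.97634978  -0.2221542    7.73578036] [ 0.43586642 -0.74607074 -0.13116197] 54.9233666607165
```

View pics/w3.png

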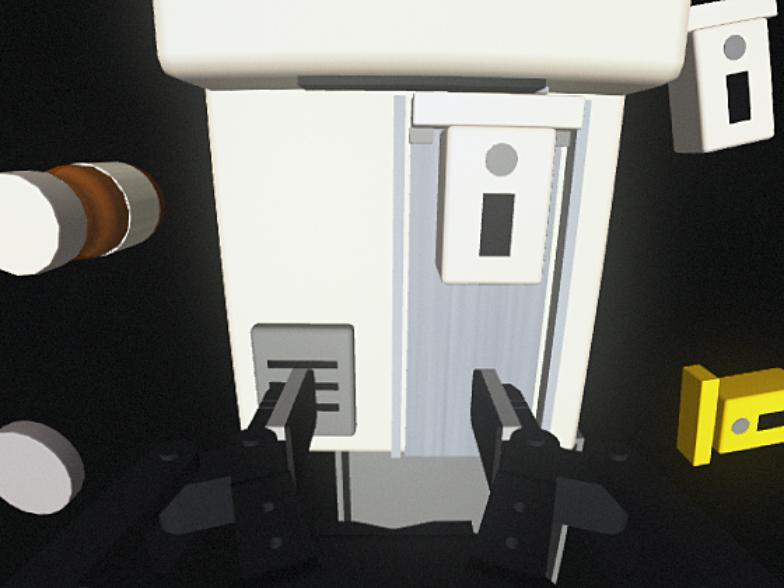

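The tips are well placed: left tip at (305,375) over the key, right tip at (480,375) in the lane ahead of the cartridge. I descend to contact.

>>> play_rows:
  deltas:
    - [[0,0,0.004],[0,0,0],0.36]
    - [[0,0,0.004],[0,0,0],0.36]
    - [[0,0,0.004],[0,0,0],0.36]
    - [[0,0,0],[0,0,0],0.36]

```text
time: 4.75
tool_pos: [510.2, 135.2, 61.1]
tcp_rot: [180.0, -0.3, 7.7]
ft_force: [-1.0, -0.1, 2.4]
finger_gap: 54.8
```

>>> play_rows:
  deltas:
    - [[0,0,0.004],[0,0,0],0.36]
    - [[0,0,0.004],[0,0,0],0.36]
    - [[0,0,0.002],[0,0,0],0.36]
    - [[0,0,0],[0,0,0],0.36]

```text
time: 5.25
tool_pos: [510.3, 135.3, 54.2]
tcp_rot: [180.0, -0.3, 7.7]
ft_force: [-2.7, -1.4, 4.2]
finger_gap: 54.5
```

>>> play_rows:
  deltas:
    - [[0,0,0.003],[0,0,0],0.36]
    - [[0,0,0.002],[0,0,0],0.36]
    - [[0,0,0],[0,0,0],0.36]
    - [[0,0,0],[0,0,0],0.36]

```text
time: 5.75
tool_pos: [510.4, 135.3, 54.4]
tcp_rot: [180.0, -0.2, 7.7]
ft_force: [-1.2, -0.4, 3.3]
finger_gap: 54.9
```

```bash
python3 - <<'E'
from h import *
s,c=wristcal();p=eyes.snapshot("wrist");cv2.imwrite("pics/w4.png",cv2.resize(p[:,:,::-1],(784,588)))
print(s["tool_pos"],s["tcp_rot"],s["ft_force"],s["wrist_torque"],s["finger_gap"])
for _ in range(3):
  p=eyes.snapshot("side");s=r.sense();print(s["time"],s["tool_pos"].round(2),s["ft_force"].round(1))
E
```

```text
[510.37569859 135.3028015   54.36881251] [179.99458284  -0.20107942   7.74124363] [-1.20487393 -0.42946845  3.33370622] [ 0.08739164  0.24102244 -0.11567495] 54.94466805987244
5.85 [510.4 135.3  54.2] [-1.6 -0.1  3.5]
5.9 [510.39 135.3   54.14] [-1.7 -0.8  3.3]
5.95 [510.38 135.3   54.12] [-1.8 -0.5  3.3]
```

View pics/w4.png

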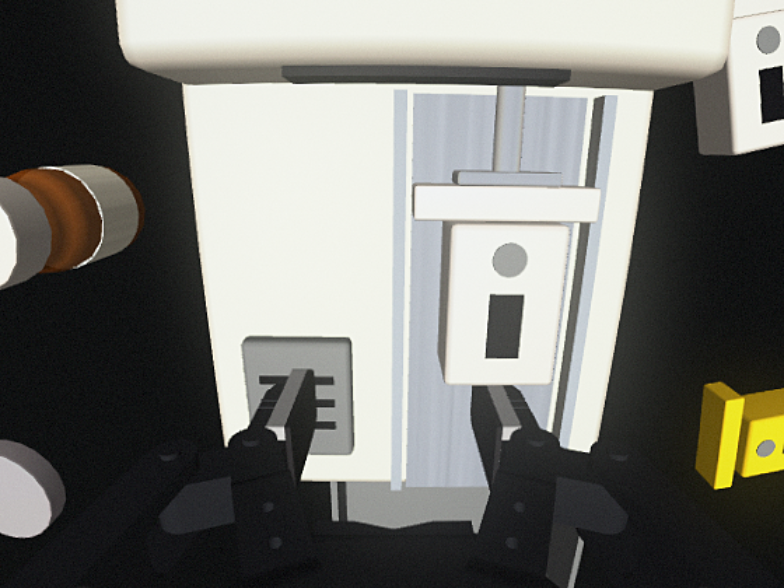

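The cartridge is trapped against the lane finger, with its front edge at (445–552, 383) and the pusher rod extended. Now I bear down on the key with a commanded push and check that it is at its stop.

>>> play_rows:
  deltas:
    - [[0,0,0.003],[0,0,0],0.36]
    - [[0,0,0.003],[0,0,0],0.36]

```text
time: 6.2
tool_pos: [510.9, 135.5, 53.4]
tcp_rot: [-180.0, -0.2, 7.8]
ft_force: [-22.4, -6.2, 41.9]
finger_gap: 54.8
```

```bash
python3 - <<'E'
from h import *
for k in range(6):
  p=eyes.snapshot("wrist" if k%2 else "top");s=r.sense();print(s["time"],s["tool_pos"].round(2),s["ft_force"].round(1),s["finger_gap"])
s,c=wristcal();p=eyes.snapshot("wrist");cv2.imwrite("pics/w5.png",cv2.resize(p[:,:,::-1],(784,588)))
E
```

```text
6.25 [510.82 135.49  53.47] [-20.8  -6.   36.8] 54.638076521758435
6.3 [510.83 135.47  53.48] [-19.8  -5.6  36.4] 54.92055528274173
6.35 [510.81 135.5   53.45] [-19.7  -6.   36.3] 54.41667186106049
6.4 [510.82 135.47  53.47] [-19.5  -6.7  37.1] 54.697635410495074
6.45 [510.83 135.48  53.49] [-19.7  -5.9  35.9] 54.71606808054662
6.5 [510.82 135.48  53.47] [-19.8  -5.9  37. ] 54.77211461441638
```

View pics/w5.png

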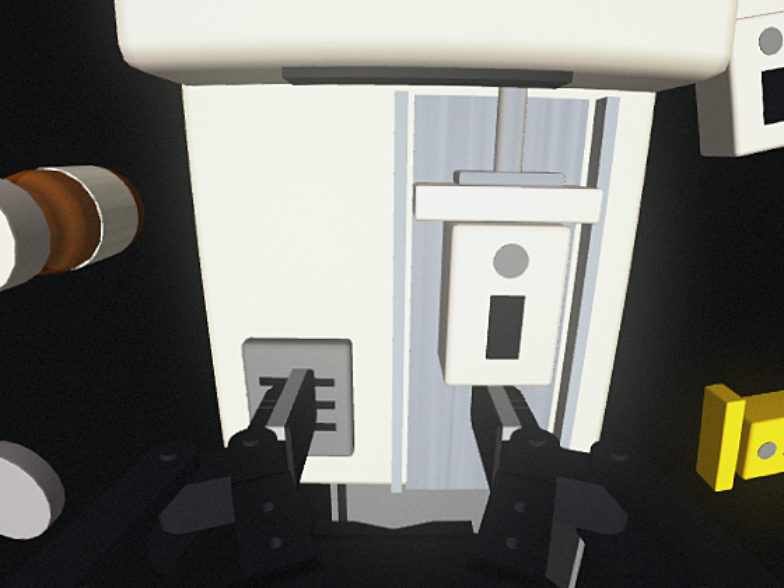

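The key is on its hard stop: 37 N at z 53.5 with no further travel. I ease to a moderate holding push.

>>> play_rows:
  deltas:
    - [[0,0,-0.0005],[0,0,0],0.36]
    - [[0,0,0],[0,0,0],0.36]
    - [[0,0,0.001],[0,0,0],0.36]

```text
time: 6.92
tool_pos: [510.7, 135.4, 53.9]
tcp_rot: [180.0, -0.1, 7.8]
ft_force: [-6.2, -1.6, 14.3]
finger_gap: 54.7
```

```bash
python3 - <<'E'
from h import *
for k in range(6):
  s,c=wristcal();p=eyes.snapshot("wrist");print(s["time"],s["tool_pos"].round(2),s["ft_force"].round(1),s["wrist_torque"].round(2),s["finger_gap"])
f=cv2.resize(p[:,:,::-1],(784,588));cv2.imwrite("pics/w6.png",f)
o=np.array([584.19,112.2]);th=np.radians(7.565);M=np.array([[np.cos(th),-np.sin(th)],[np.sin(th),np.cos(th)]])
q=lambda p:[((x+.5)/1.4-.5,(y+.5)/1.4-.5) for x,y in p]
# cart front top corners z74 ; key corners z58
print(((cast(c,q([(450,383),(552,384)]),74)[:,:2]-o)@M).round(1))
print(((cast(c,q([(245,340),(351,340),(352,455)]),58)[:,:2]-o)@M).round(1),((cast(c,q([(245,340),(351,340),(352,455)]),66)[:,:2]-o)@M).round(1))
d=np.abs(f.astype(int)-cv2.imread("pics/w5.png")).max(2);print((d>60).sum())
E
```

```text
6.925 [510.66 135.39  53.93] [-6.2 -1.6 14.3] [ 0.11  1.13 -0.  ] 54.67889471140315
6.975 [510.59 135.37  54.02] [-5.4 -2.2  8.9] [-0.01  0.87 -0.06] 54.46254365712836
7.025 [510.6  135.34  54.01] [-4.2 -1.8  8.7] [ 0.12  0.71 -0.03] 54.49405849043527
7.075 [510.57 135.36  53.98] [-4.1 -1.   8.7] [ 0.03  0.88 -0.09] 54.66061392765691
7.125 [510.56 135.37  54.01] [-4.1 -1.   9.9] [ 0.11  0.8  -0.07] 54.66181957545464
7.175 [510.57 135.38  54.  ] [-4.6 -1.6  8.8] [ 0.05  0.76 -0.03] 55.071455562257896
[[-55.9  15.7]
 [-56.4 -16. ]]
[[-48.8  83. ]
 [-48.6  47.2]
 [-94.5  48.1]] [[-45.4  80.2]
 [-45.2  46.4]
 [-88.5  47.3]]
2829
```

```bash
python3 -c "
from bench import r
print(r.hand_in());s=r.sense();print(s['time'],s['tool_pos'],s['ft_force'])"
```

```text
the job is handed in; nothing more can be done
None
the job is handed in; nothing more can be done
```

The job is handed in at about 7.2 s. One finger holds the eject key fully down, and the cartridge is stopped on the deck against the other finger. The hand-in gave no verdict.

**Key:** When I pushed harder, the finger met a hard stop at about 37 N. I eased to a steady push of about 9 N. In the wrist picture the key's corners match its fully-down height of 58 mm, with its width about 2 mm short.

**Cartridge:** Its front is at about reader x -56, so it is roughly 26 mm out of its seat. That is less than the 31–35 mm expected from the finger's position, but well inside 12–50 mm. In the pictures it lies flat between the rails.

**Force on the cartridge:** I only inferred this, because the wrist force mixes the cartridge's push with friction on the key. The wrist force of about 4 N towards the front edge agrees with the cartridge pressing on the finger.

**Picture check:** My last picture comparison found 2,829 changed pixels (under 1%). I put that down to the small change in push and did not view that picture.

**Bystanders:** The spare and the reagent jar look undisturbed in the wrist views. The vial, rack, jar, dish and dropper were not all in view, so I did not re-check them at the end. The arm did not come near them.

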